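Drive a seized hinge pin out of a pump bracket

ROBOT

A 7-joint arm with a two-finger parallel gripper is mounted at the origin on the work surface. World frame = base frame: x ahead of the robot, y to its left, z up, the work surface at z = 0. Lengths are in m, angles in rad, forces in N, time in s.
With the tool pointing down it reaches from about 0.425 to 0.925 m from the base axis. Payload 6.8 kg.
Tool frame: the origin (TCP) lies on the centre line of the jaws, within the pads' length; the fingertips stand 17 mm ahead of it and the grasp point (between the pads) lies 2 mm behind it; z points along the fingers, x is the direction in which the jaws open and shut, and the axes are right-handed (so a half turn about z gives the same grasp; the last joint's range is limited). The gripper opens to 85 mm and grips with 20 to 120 N. Pads are 22 mm wide; open, the fingers measure 114 mm over their backs; the gripper's body (76 mm by 85 mm) begins 54 mm behind the grasp point. The pads swing forward as they close: fully open they stand 13 mm farther back than shut.
Start: joints at [-1.415, 0.477, 0.022, 1.555, -0.011, 1.109, -0.083], TCP at [0.176, 0.652, 0.248] pointing down, gripper open.
Joint ranges: [-2.96, 2.96], [-0.34, 2.1], [-1.41, 1.46], [0.24, 2.44], [-1.37, 4.51], [0.17, 1.92], [-2.96, 2.96]. Speed limits (rad/s): [2.39, 2.39, 3.14, 3.14, 3.14, 3.14, 3.14].

INTERFACE

Orientations are given as a unit quaternion [w, x, y, z].
In Python, from station import status, read_camera, camera_model, bot gives the robot as it stands.
- The arm moves only by the tool arm_command, never from a script. Its argument "series" is a list of rows, each a list of 3 entries, a list of its own where there are three numbers: the finger opening in mm, from 0 to 85.4, then the shift along the tool's x, y, z in mm, then the turn about the tool's z in rad. In form: [[gripper, [dx, dy, dz], roll], ...]. A call has 1 to 8 rows; each row is the pose to reach, as a shift and turn from the pose commanded when the call began, along the tool's axes at that moment; what a row does not reach only later rows make up. A row lasts 1/8 s, in which the tool goes at most 62.5 mm and 10.7 degrees, less where a joint would pass 70% of its speed; a pose out of reach is approached as far as the arm can. A call with a gripper value outside its range is refused whole. The fingers move at their own pace and stop on an object; "squeeze" is the grip in N (left out, the last holds). Time passes only in rows, so rows that repeat a pose let the fingers close. It gives the time, the measured TCP pose, the force and the opening at its end, in the units of the state.
- status.get_obs(): the state, without advancing time (a new reading comes with each control period).
- read_camera(name): name is "scene" or "top" or "wrist"; returns the picture (420x560x3 uint8, blue, green, red); there is no depth.
- camera_model(name): a dict with "fov_y" (degrees; the focal length in pixels is half the picture's height over the tangent of half this angle, whatever the lens; pixels are square), "cx", "cy" (the principal point, pixels), "k1" (the pictures are not rectified: a ray, as slopes to the right and down, at radius r is drawn at 1 + k1 r^2 times it, then the intrinsics apply), "R" (3x3) and "t" (3): a world point X has camera coordinates R X + t. Camera axes: x right, y down, z forward; pixel columns grow to the right and rows downward; lengths in m; the calibration is good to about 2 mm. A picture is of the moment at which its call begins: read the wrist's pose just before it. camera_model takes no time and is no camera call; for the wrist camera it gives the pose at the moment of the call.
- bot.hand_in(): hands the job in, once; it reports no verdict.
The state is a dict: "t": time; "q": joint angles; "joint_vel": joint speeds; "joint_torque": joint torques, N m; "eef_pos": TCP position; "tool_rot": TCP orientation; "contact_force": force on the tool from outside, world axes, zero at the start; "torque": the same for the moment, N m; "gripper_width": opening from 0.0 (shut) to 1.0 (fully open).
Only numpy, scipy, OpenCV 4.12 (cv2) and the standard library are available. Lean on these libraries where they do the work, as an engineer would, in place of code of your own. Each camera call takes 0.05 s, during which the arm holds its last target.

TASK

Take the thin steel drift punch from the wooden tool stand, find the off-centre knock-out hole in the bracket's round keeper disc with its tip without forcing the tip against the disc, and push the seized hinge pin down with the punch until it drops into the catch tray underneath. Then put the punch back upright, fully home in a hole of the stand, and leave the scriber in the stand undisturbed.

Things in the scene. Friction and masses are not known exactly. Their poses are not given: they have to be found in the camera images.
- bracket: Fixed aluminium hinge bracket on a 150 x 150 mm base. Origin: centre of its underside, z up. Two legs at y = +-55 mm carry a boss (60 mm along x, 122 along y, z = 65 to 103 mm) with a vertical bore 21 mm wide on the z axis. A keeper disc covers the bore. Press the punch on bracket or disc with 45 N at most.
- boss_top (a point): Point on the bracket's bore axis (its x = y = 0) at the top face of the round steel keeper disc, z = 107 mm. The disc (52 mm across, 4 mm thick) has one knock-out hole of 10 mm, its centre 5 mm off the disc's centre in ANY direction: the disc was clamped as it fell, its angle is not measured; the hole must be felt for or seen. Two bolt heads reach z = 112 mm at y = +-34 mm.
- tray_in (a point): Centre of the floor of the catch tray below the boss, part of the bracket: 6 mm above the bracket's underside, inside 106 (x) x 90 mm (y), rim 24 mm above the bench.
- pin_mid (a point): Centre of the loose dark steel hinge pin, seized in the bore: body 20 mm thick, 40 mm long, above a 26 x 5 mm head; z up along it. Upper end 6 to 10 mm below the keeper disc's top at the start. Pushing it down takes some 8 to 20 N; it drops when its upper end is below z = 70 mm of the bracket; a punch tip taken to z = 58 mm has driven it out and the shoulder is still clear of the disc.
- punch_grip (a point): Middle of the shank of the plain steel drift punch, where to grip it; upright, 120 g. Shank 14 mm thick, 85 mm long; below it a tip 7 mm thick, 52 mm long (last 2 mm tapered to 4.4 mm). The tip's end is 94.5 mm below this point, the shank's shoulder 42.5 mm below. Starts in one of the stand's two holes, shoulder on the stand's top.
- punch_tip (a point): The end of the drift punch's tip, on its axis; z along the punch, up.
- scriber_grip (a point): Middle of the handle of a scriber in the stand's other hole: 24 mm thick black handle 60 mm high with a 16 mm cap on top. Not needed; leave alone.
- stand: Fixed wooden tool stand 60 (x) x 150 (y) x 62 mm high. Origin: centre of its underside, z up. Two vertical holes, 11 mm diameter and 56 mm deep, open at the top at x = 0, y = +-35 mm. The tools stand in them with the tip in the hole and the shoulder on top (punch_grip then 104.5 mm above the bench).
Not all that is in view belongs to the job. Leave any purple look-alike of the bracket alone.

How it is judged:
On the way, in this order (a step that is already met when the one before it is completed fails the run):
1. the drift punch has been lifted out of the stand (z of punch_tip in the frame of stand above 0.065 m), for 0.1 s.
2. the pin has dropped into the catch tray while the punch's tip is in the bracket's bore (z of pin_mid in the frame of bracket below 0.042 m and z of punch_tip in the frame of bracket below 0.095 m and x of punch_tip in the frame of bracket between -0.011 and 0.011 m and y of punch_tip in the frame of bracket between -0.008 and 0.008 m), for 0.02 s.
At the end, for the whole second after the job is handed in: The pin lies or stands in the bracket's catch tray at rest, its centre lower than 42 mm above the bracket's underside; the drift punch stands upright (within 0.08 rad) and at rest in a hole of the stand, its shoulder within 4 mm of the stand's top (z of pin_mid in the frame of bracket below 0.042 m and x of pin_mid in the frame of bracket between -0.055 and 0.055 m and y of pin_mid in the frame of bracket between -0.048 and 0.048 m and z of punch_tip in the frame of stand between 0 and 0.014 m and x of punch_tip in the frame of stand between -0.008 and 0.008 m and y of punch_tip in the frame of stand between -0.045 and 0.045 m and angle between punch_tip's own z axis and vertical below 0.08 rad and linear speed of punch below 0.02 m/s and linear speed of pin below 0.03 m/s); the robot touches nothing.
It fails at once if the punch is pressed on the bracket or its keeper disc with more than 45 N (contact force between punch and bracket above 45 N).
It fails at once if the scriber is moved by more than 15 mm or tipped (distance of scriber_grip from where it was at the start of the episode above 0.015 m or angle between scriber_grip's own z axis and vertical above 0.25 rad).
It also fails if it takes over 72 s, if anything falls off the work surface, if the arm or the gripper's body presses on something with over 40 N, if the wrist force passes 120 N, or if a joint passes its speed limit or range.

## Working session

There is one attempt and no reset: what is moved stays moved. The work goes in short steps, Python scripts to look and compute and a tool call to move; the robot and the scene stay as the last step left them, time stands still between calls to the robot, and variables do not carry over. Pictures are saved under pics/ and viewed, and the job is handed in when it is done.

Besides the shell and the picture viewer there is one more tool, called in YAML: its name, and indented under it one key for each argument. arm_command: Moves the arm, as the interface text tells. Its arguments: {"type":"object","properties":{"series":{"type":"array"},"squeeze":{"type":"number"}},"required":["series"]}

```bash
ls; mkdir -p pics
python3 - <<'E'
from station import status, read_camera, camera_model, bot
import cv2
print(status.get_obs())
for n in ["scene","top","wrist"]:
    m=camera_model(n); print(n,m)
    cv2.imwrite(f"pics/{n}0.png",read_camera(n))
E
```

```text
pics
{'t': 0.0, 'q': array([-1.41510405,  0.47778453,  0.02232652,  1.55649064, -0.0115451 ,
        1.10930185, -0.08311243]), 'joint_vel': array([ 6.52783401e-04,  1.06520070e-03,  1.06371569e-03, -5.60472754e-04,
       -3.58587318e-06,  4.05599656e-04,  9.85367954e-05]), 'joint_torque': array([-8.48282161e-04, -5.96439171e+01,  1.60766032e+00, -2.81199825e+01,
        1.24586993e-02,  9.53846611e-03,  6.30708456e-06]), 'eef_pos': array([0.17584396, 0.65108859, 0.24731932]), 'tool_rot': array([ 6.00398427e-04,  7.93959081e-01,  6.07970489e-01, -7.08468938e-04]), 'contact_force': array([-0.53490386, -0.57884406, -0.54736781]), 'torque': array([ 0.01368771, -0.00954956, -0.04573853]), 'gripper_width': 0.9997872178966366}
scene {'fov_y': 45.727995337221756, 'cx': 275.0530823054711, 'cy': 207.60905252755848, 'k1': -0.15177217272568574, 'R': array([[ 0.413548  ,  0.91040648, -0.01175132],
       [ 0.5667953 , -0.2675221 , -0.77921436],
       [-0.71254554,  0.31558194, -0.62664734]]), 't': array([-0.19702952, -0.14754872,  1.29195765])}
top {'fov_y': 43.241178374401606, 'cx': 277.94530699272275, 'cy': 212.36465600203917, 'k1': -0.17870557025331604, 'R': array([[-0.02912029, -0.99957516, -0.00122636],
       [-0.98383661,  0.0288786 , -0.17672453],
       [ 0.17668487, -0.00393973, -0.98425959]]), 't': array([0.02685028, 0.44976394, 1.00163207])}
wrist {'fov_y': 64.09696848356175, 'cx': 280.94053314440765, 'cy': 204.158122219979, 'k1': -0.06909279887467672, 'R': array([[ 0.26038476,  0.96550357, -0.0016201 ],
       [ 0.92429831, -0.24878651,  0.28944414],
       [ 0.2790563 , -0.0768643 , -0.95719353]]), 't': array([-0.67443718, -0.0380324 ,  0.37968239])}
```

View pics/scene0.png

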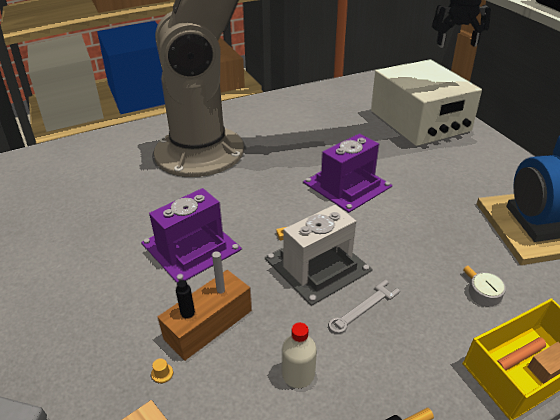

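View pics/top0.png

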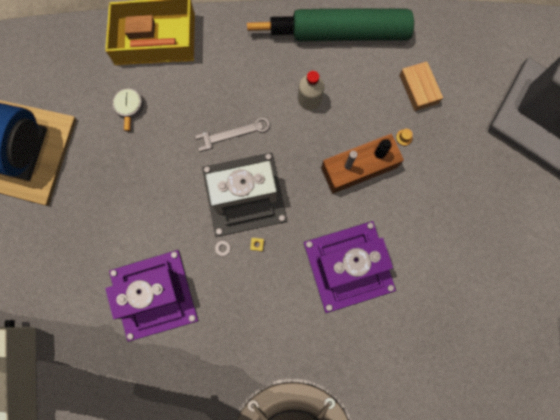

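View pics/wrist0.png

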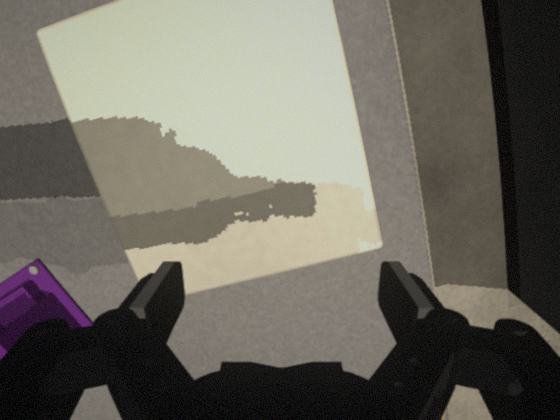

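The scene shows the aluminium bracket at about (320,245), with the stand at (205,310) holding the punch (217,272) and the black scriber (184,298). Things that could be mistaken for them:
- **Punch:** the scriber at (184,298), scene.
- **Bracket:** two purple look-alikes at (187,230) and (350,170), scene.

I choose the grey rod and the aluminium bracket, and will check both in crops.

```bash
cat > h.py <<'E'
import numpy as np, cv2
from station import status, read_camera, camera_model, bot
def KD(m):
    f=210/np.tan(np.radians(m['fov_y']/2))
    return np.array([[f,0,m['cx']],[0,f,m['cy']],[0,0,1.]]), np.array([m['k1'],0,0,0,0.])
def proj(m,X):
    K,D=KD(m); return cv2.projectPoints(np.atleast_2d(np.array(X,float)),cv2.Rodrigues(m['R'])[0],m['t'],K,D)[0][:,0]
def ray(m,uv):
    K,D=KD(m); p=cv2.undistortPoints(np.array([[uv]],float),K,D)[0,0]
    d=m['R'].T@np.array([p[0],p[1],1.]); c=-m['R'].T@m['t']; return c,d/np.linalg.norm(d)
def onz(m,uv,z):
    c,d=ray(m,uv); return c+d*(z-c[2])/d[2]
def crop(img,x0,y0,x1,y1,s,name):
    cv2.imwrite(name,cv2.resize(img[y0:y1,x0:x1],None,fx=s,fy=s,interpolation=cv2.INTER_CUBIC))
E
python3 - <<'E'
from h import *
a=cv2.imread('pics/top0.png');b=cv2.imread('pics/scene0.png')
crop(a,190,130,420,250,3.4,'pics/tc.png')
crop(b,150,190,380,360,3.4,'pics/sc.png')
E
```

```text
(no output)
```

View pics/tc.png

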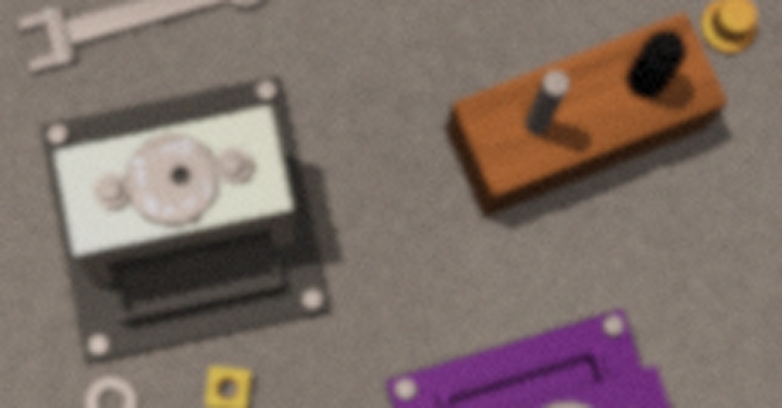

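View pics/sc.png

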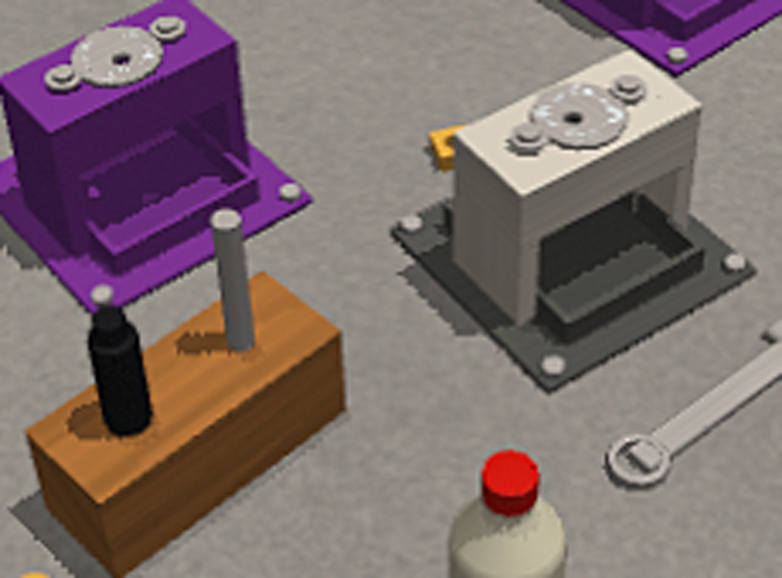

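The crops confirm both: the grey rod is the punch (top at scene ~(216.8,254.4)) and the aluminium bracket has its disc at scene ~(320,223.5), with the hole visible.

Run:
```python
from h import *
T=camera_model('top');S=camera_model('scene')
t=lambda u,v:(u/3.4+190,v/3.4+130)
s=lambda u,v:(u/3.4+150,v/3.4+190)
for n,z,a,b in [('punchtop',.147,(556,83),(227,219)),('bolt1',.112,(112,189),(628,88)),('bolt2',.112,(238,164),(527,137)),('disc',.107,(173,179),(578,115)),('hole',.107,(180,175),(573,118)),
  ('scrTop',.138,(668,45),(105,320))]:
    print(n,onz(T,t(*a),z).round(4),onz(S,s(*b),z).round(4))
for p in [(455,103),(688,14),(725,103),(490,200)]: print('st top',onz(T,t(*p),.062).round(4))
for p in [(28,435),(103,500),(342,333),(265,273)]: print('st sc',onz(S,s(*p),.062).round(4))
for p in [(57,133),(266,90),(313,299),(98,345)]: print('br base top',onz(T,t(*p),.008).round(4))
```

```text
punchtop [ 0.5335 -0.1255  0.147 ] [ 0.5334 -0.1247  0.147 ]
bolt1 [0.4907 0.1142 0.112 ] [0.4941 0.1128 0.112 ]
bolt2 [0.5026 0.0453 0.112 ] [0.5063 0.0458 0.112 ]
disc [0.4965 0.0812 0.107 ] [0.4972 0.0809 0.107 ]
hole [0.4986 0.0773 0.107 ] [0.4982 0.0774 0.107 ]
scrTop [ 0.5561 -0.1894  0.138 ] [ 0.5623 -0.1932  0.138 ]
st top [ 0.5477 -0.0793  0.062 ]
st top [ 0.5988 -0.2198  0.062 ]
st top [ 0.544  -0.2375  0.062 ]
st top [ 0.4897 -0.0967  0.062 ]
st sc [ 0.5467 -0.2377  0.062 ]
st sc [ 0.5977 -0.2156  0.062 ]
st sc [ 0.5485 -0.0774  0.062 ]
st sc [ 0.4935 -0.0978  0.062 ]
br base top [0.5512 0.158  0.008 ]
br base top [0.5743 0.0302 0.008 ]
br base top [0.4444 0.0056 0.008 ]
br base top [0.4204 0.1341 0.008 ]
```

```bash
cat >> h.py <<'E'
from scipy.spatial.transform import Rotation as Rt
def tool():
    o=status.get_obs(); q=o['tool_rot']; return o,Rt.from_quat([q[1],q[2],q[3],q[0]]).as_matrix(),o['eef_pos']
def shift(target,jaw=None,p0=None):
    """shift mm in tool axes from measured (or p0) pose to world target; roll to jaw angle deg (mod 180)"""
    o,R,p=tool(); p=p if p0 is None else np.array(p0)
    d=(R.T@(np.array(target)-p)*1000).round(1)
    a=np.degrees(np.arctan2(R[1,0],R[0,0])); r=None
    if jaw is not None:
        r=(a-jaw+90)%180-90
        r=np.radians(r).round(3)
    return d,r,a.round(1)
E
python3 - <<'E'
from h import *
m=camera_model('wrist');o,R,p=tool()
c=-m['R'].T@m['t']
print('cam in tool',(R.T@(c-p)*1000).round(1),'axes in tool\n',(R.T@m['R'].T).round(3))
for w in [(0.48,0.32,.25),(0.40,0.081,.25),(0.5333,-.125,.25)]: print(shift(w,20.4))
E
```

```text
cam in tool [   0.3  -73.7 -125.9] axes in tool
 [[ 1.     0.     0.   ]
 [-0.     0.957  0.289]
 [-0.    -0.289  0.957]]
(array([-240.5,  380. ,   -2.1]), np.float64(0.951), np.float64(74.9))
(array([-492.1,  365. ,   -1.7]), np.float64(0.951), np.float64(74.9))
(array([-656.2,  547.5,   -1.5]), np.float64(0.951), np.float64(74.9))
```

arm_command:
  series:
    - [85,[-30,47.5,0],0.12]
    - [85,[-60,95,0],0.24]
    - [85,[-90,142.5,0],0.36]
    - [85,[-120,190,0],0.48]
    - [85,[-150,237.5,0],0.6]
    - [85,[-180,285,0],0.72]
    - [85,[-210,332.5,0],0.84]
    - [85,[-240,380,0],0.951]

```text
t: 1.15
eef_pos: [0.4812, 0.3194, 0.2483]
tool_rot: [-0.0, 0.985, 0.175, -0.0]
contact_force: [0.4, 0.2, -0.1]
gripper_width: 0.994
```

Run:
```python
from h import *
o,R,p=tool();print(p,o['q'])
print(shift((.497,.081,.20),20.4))
```

```text
[0.48116339 0.31942799 0.24826379] [-0.97313335  0.32601045  0.35106439  1.8134964  -0.12942986  1.02442556
 -0.21917944]
(array([-67.4, 229.2,  48.2]), np.float64(-0.004), np.float64(20.2))
```

arm_command:
  series:
    - [85,[-13.5,46,10],0]
    - [85,[-27,92,20],0]
    - [85,[-40,138,29],0]
    - [85,[-54,184,39],0]
    - [85,[-67.5,229,48],0]
    - [85,[-67.5,229,48],0]
    - [85,[-67.5,229,48],0]

```text
t: 2.02
eef_pos: [0.4968, 0.0833, 0.2003]
tool_rot: [-0.0, 0.984, 0.177, 0.0]
contact_force: [-0.4, -1.2, -0.4]
gripper_width: 0.998
```

Run:
```python
from h import *
o,R,p=tool();print(p,o['q'])
m=camera_model('wrist');im=read_camera('wrist');cv2.imwrite('pics/w1.png',im)
np.save('m1.npy',m,allow_pickle=True)
print(proj(m,[[.497,.081,.107]]))
u,v=proj(m,[[.497,.081,.107]])[0].astype(int)
crop(im,max(u-70,0),max(v-60,0),u+70,v+60,5.5,'pics/w1c.png');print(max(u-70,0),max(v-60,0))
```

```text
[0.49682781 0.08326034 0.20030267] [-0.65906213  0.26463808  0.43747915  2.03186301 -0.14553466  0.87419861
  0.21479733]
[[279.79991729 217.90282055]]
209 157
```

View pics/w1.png

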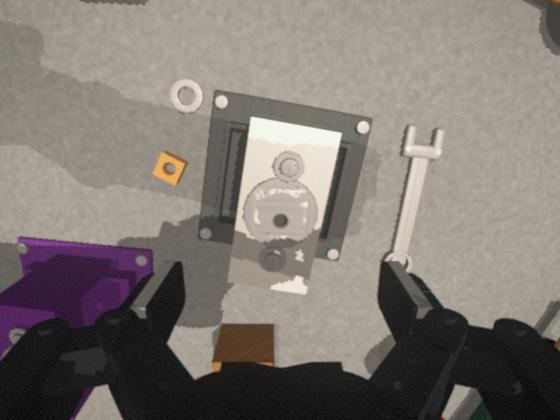

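View pics/w1c.png

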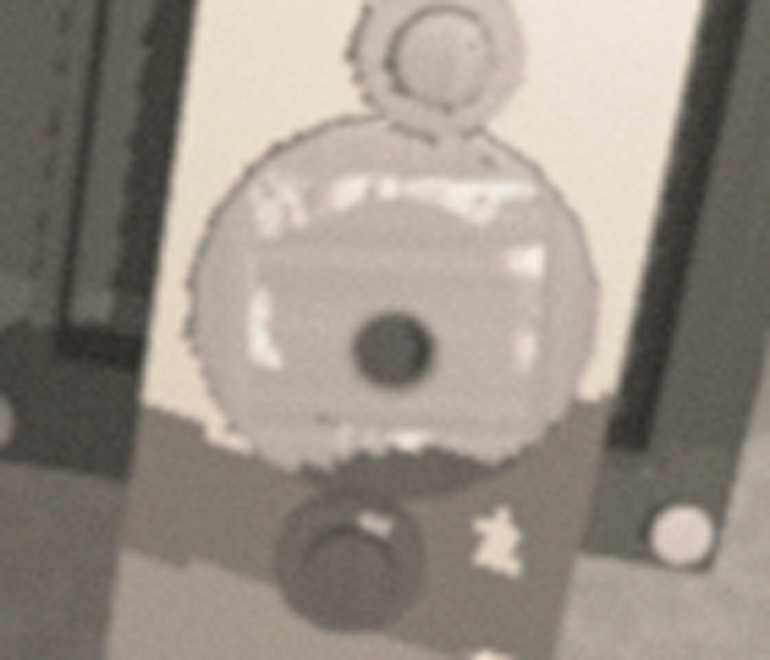

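The wrist view shows the disc at about (280,213) with the hole at about (280.6,220.3), in the direction of tool +y from the disc's centre.

Run:
```python
from h import *
m=np.load('m1.npy',allow_pickle=True).item()
f=lambda u,v:(u/5.5+209,v/5.5+157)
print('hole',onz(m,f(394,348),.107),'disc',onz(m,f(393,305),.107))
for p,z in [((441,55),.112),((348,560),.112)]: print('bolt',onz(m,f(*p),z))
print(shift((.5333,-.125,.20),20.4), shift((.5333,-.125,.1025),20.4))
```

```text
hole [0.49814756 0.07957367 0.107     ] disc [0.49604269 0.08487347 0.107     ]
bolt [0.48998903 0.11734716 0.112     ]
bolt [0.50203929 0.05224937 0.112     ]
(array([-39. , 208.5,   0.3]), np.float64(0.001), np.float64(20.5)) (array([-39. , 208.5,  97.8]), np.float64(0.001), np.float64(20.5))
```

arm_command:
  series:
    - [60,[-8,42,0],0]
    - [60,[-16,84,0],0]
    - [60,[-24,126,0],0]
    - [60,[-32,168,0],0]
    - [60,[-39,206.5,0],0]
    - [60,[-39,206.5,0],0]
    - [60,[-39,206.5,0],0]
    - [60,[-39,206.5,0],0]

```text
t: 3.08
eef_pos: [0.5325, -0.1224, 0.2002]
tool_rot: [-0.0, 0.984, 0.179, -0.0]
contact_force: [0.1, 0.3, 0.4]
gripper_width: 0.704
```

Run:
```python
from h import *
o,R,p=tool();print(p,o['q'])
m=camera_model('wrist');im=read_camera('wrist');cv2.imwrite('pics/w2.png',im)
np.save('m2.npy',m,allow_pickle=True)
print(proj(m,[[.5333,-.125,.147],[.5333,-.125,.062]]))
print(shift((.5333,-.125,.1025),20.4))
```

```text
[ 0.53245371 -0.1223601   0.20015765] [-0.29780202  0.34756331  0.5105446   1.94067777 -0.21395842  0.90643624
  0.67920019]
[[280.43813691 241.65957594]
 [280.52513092 200.69823089]]
(array([-0. ,  2.6, 97.7]), np.float64(0.003), np.float64(20.6))
```

View pics/w2.png

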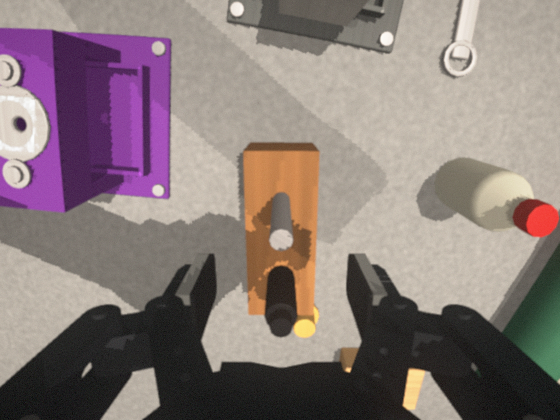

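The wrist view shows the punch's top at (281,240), against (280.4,241.7) predicted, which is good. The scriber is beyond it at (281,310), with its handle clear of the jaws. I'll descend.

arm_command:
  series:
    - [60,[0,1.5,30],0]
    - [60,[0,1.5,60],0]
    - [60,[0,1.5,85],0]
    - [60,[0,1.5,97],0]
    - [60,[0,1.5,97],0]
    - [60,[0,1.5,97],0]
  squeeze: 60

```text
t: 3.88
eef_pos: [0.5335, -0.1258, 0.1042]
tool_rot: [0.0, 0.984, 0.177, 0.001]
contact_force: [-0.0, -0.4, 0.5]
gripper_width: 0.703
```

Run:
```python
from h import *
o,R,p=tool();print(p)
m=camera_model('wrist');im=read_camera('wrist');cv2.imwrite('pics/w3.png',im)
print(proj(m,[[.5333,-.125,.147],[.5333,-.125,.062]]))
print(shift((.5333,-.125,.1025),20.4))
```

```text
[ 0.53345929 -0.12580586  0.10419513]
[[281.2879473  355.03061095]
 [280.83094594 243.43979661]]
(array([ 0.1, -0.9,  1.8]), np.float64(0.0), np.float64(20.4))
```

View pics/w3.png

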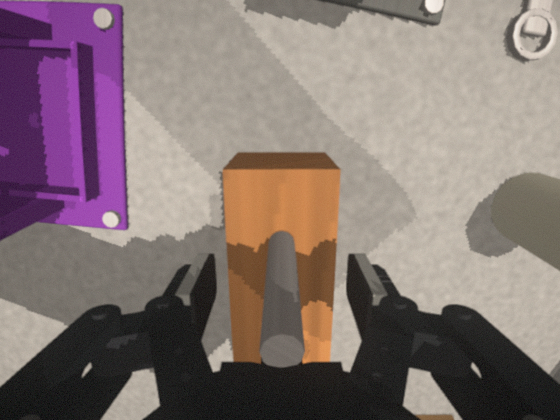

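The punch lies centred between the jaws (base (282,238), top (282,349)). Closing now.

arm_command:
  series:
    - [40,[0,-0.5,1.7],0]
    - [20,[0,-0.5,1.7],0]
    - [8,[0,-0.5,1.7],0]
    - [8,[0,-0.5,1.7],0]
    - [8,[0,-0.5,1.7],0]
    - [8,[0,-0.5,1.7],0]
    - [8,[0,-0.5,1.7],0]
    - [8,[0,-0.5,1.7],0]
  squeeze: 90

```text
t: 4.92
eef_pos: [0.5326, -0.1254, 0.1019]
tool_rot: [-0.0, 0.984, 0.177, 0.0]
contact_force: [-2.4, 0.1, 5.6]
gripper_width: 0.141
```

Run:
```python
from h import *
o,R,p=tool();print(p,o['contact_force'],o['gripper_width']*85)
im=read_camera('wrist');cv2.imwrite('pics/w4.png',im)
```

```text
[ 0.53262784 -0.12541665  0.10193042] [-2.44320919  0.14841273  5.58323798] 11.951581268369532
```

View pics/w4.png

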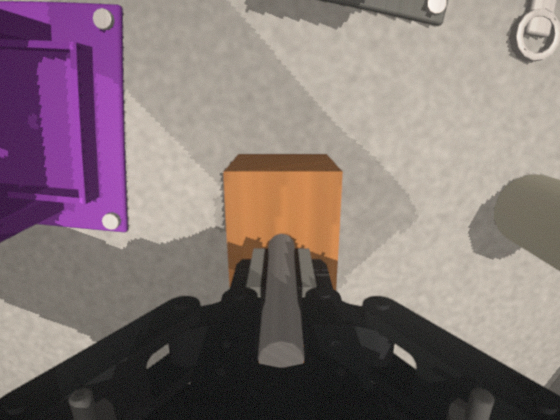

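arm_command:
  series:
    - [8,[0,0,-10],0]
    - [8,[0,0,-25],0]
    - [8,[0,0,-45],0]
    - [8,[0,0,-70],0]
    - [8,[0,0,-95],0]
    - [8,[0,0,-120],0]
    - [8,[0,0,-126],0]
    - [8,[0,0,-126],0]

```text
t: 5.98
eef_pos: [0.5325, -0.1253, 0.2277]
tool_rot: [-0.0, 0.984, 0.177, 0.0]
contact_force: [0.1, -0.0, -1.2]
gripper_width: 0.142
```

Run:
```python
from h import *
o,R,p=tool();print(p,o['contact_force'],o['gripper_width']*85)
cv2.imwrite('pics/w5.png',read_camera('wrist'))
crop(read_camera('scene'),120,180,380,360,3,'pics/s5.png')
print(shift((.4980,.0785,.2275),20.4))
```

```text
[ 0.53252496 -0.12529397  0.22774385] [ 0.07763901 -0.01859512 -1.20939829] 12.086410780158126
(array([  39.2, -202.7,   -0.7]), np.float64(0.0), np.float64(20.4))
```

View pics/w5.png

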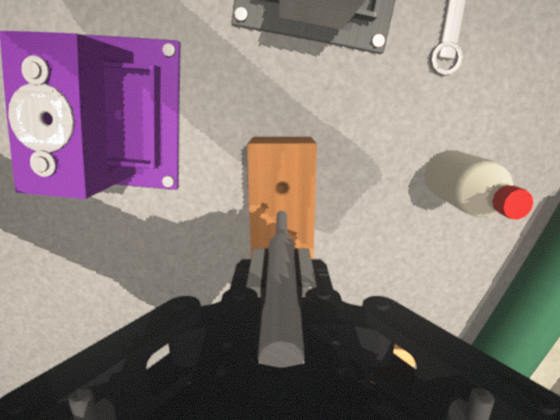

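View pics/s5.png

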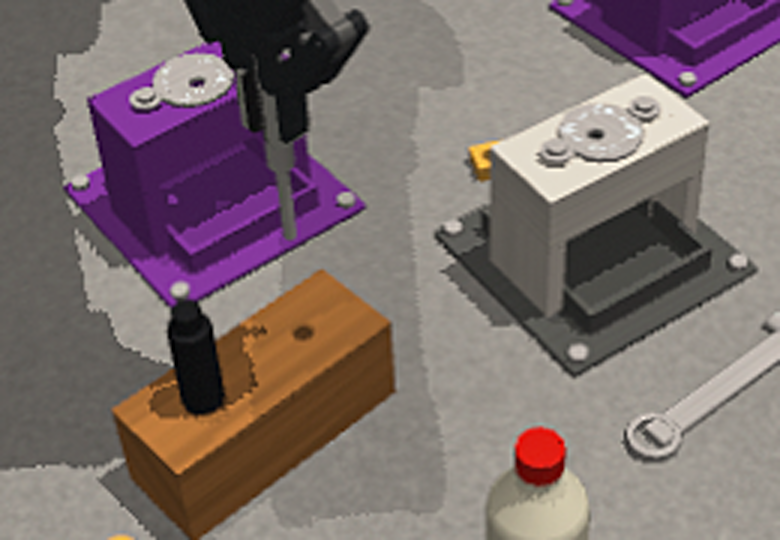

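The punch is lifted out and hangs straight. The wrist view shows the tip at (281,215) and the empty stand hole at (283,187), and the scriber is untouched. Next I carry it to the bracket.

arm_command:
  series:
    - [8,[6,-30,0],0]
    - [8,[13,-68,0],0]
    - [8,[20,-106,0],0]
    - [8,[27,-144,0],0]
    - [8,[34,-180,0],0]
    - [8,[38.5,-201.5,0],0]
    - [8,[38.5,-201.5,0],0]
    - [8,[38.5,-201.5,0],0]

```text
t: 7.08
eef_pos: [0.4983, 0.0758, 0.2271]
tool_rot: [0.0, 0.984, 0.177, -0.001]
contact_force: [0.8, -0.8, -0.9]
gripper_width: 0.137
```

Run:
```python
from h import *
o,R,p=tool();print(p,o['contact_force'],o['gripper_width']*85)
print(shift((.4976,.0776,.2005),20.4))
```

```text
[0.49825548 0.07576534 0.22705474] [ 0.77383978 -0.78439803 -0.89991074] 11.64832747922995
(array([ 0.1, -2. , 26.6]), np.float64(-0.001), np.float64(20.3))
```

arm_command:
  series:
    - [8,[0,-1.5,10],0]
    - [8,[0,-1.5,20],0]
    - [8,[0,-1.5,22],0]
    - [8,[0,-1.5,22],0]
    - [8,[0,-1.5,22],0]
    - [8,[0,-1.5,22],0]

```text
t: 7.82
eef_pos: [0.4981, 0.0784, 0.2059]
tool_rot: [-0.0, 0.984, 0.177, 0.0]
contact_force: [-0.3, -0.2, -0.7]
gripper_width: 0.141
```

```bash
python3 - <<'E'
from h import *
o,R,p=tool();print(p,o['contact_force'])
tip=p+R@[0,0,.092]; print(tip)
for n in ['wrist','scene','top']:
    m=camera_model(n);im=read_camera(n)
    h=proj(m,[tip,[.4976,.0776,.107]]);print(n,h.round(1))
    u,v=h[1].astype(int); crop(im,u-40,v-30,u+40,v+30,7,f'pics/{n}6.png');print(u-40,v-30)
E
cd pics; python3 -c "
import cv2,numpy as np
cv2.imwrite('c6.png',cv2.resize(np.hstack([cv2.imread(n+'6.png') for n in ['scene','top']]),None,fx=.7,fy=.7))"
```

```text
[0.49809228 0.07838659 0.20586109] [-0.33315468 -0.19873477 -0.71122705]
[0.49813983 0.07841331 0.11386111]
wrist [[280.7 215.5]
 [279.6 213.1]]
239 183
scene [[319.2 221.6]
 [318.5 224.5]]
278 194
top [[242.1 180.9]
 [242.8 182. ]]
202 152
```

View pics/wrist6.png

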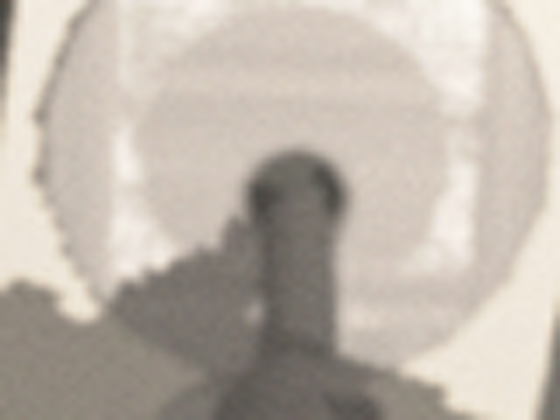

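View pics/c6.png

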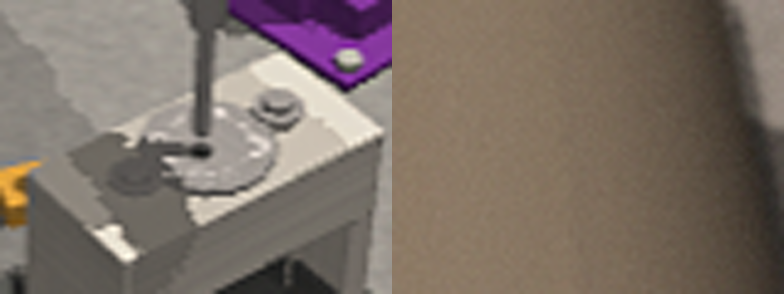

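The top camera is blocked by the arm. The scene view puts the tip right above the hole, and the wrist view shows the tip over it. I'll enlarge the wrist view.

Run:
```python
from h import *
im=np.mean([read_camera('wrist').astype(float) for _ in range(4)],0)
m=camera_model('wrist');np.save('m7.npy',m,allow_pickle=True)
o,R,p=tool();print(p)
c=im[190:240,250:315]
c=np.clip((c-40)*1.6,0,255).astype(np.uint8)
cv2.imwrite('pics/w7.png',cv2.resize(c,None,fx=12,fy=12,interpolation=cv2.INTER_CUBIC))
for z in (.107,.111,.114,.117): print(z,proj(m,[[p[0],p[1],z]]))
```

```text
[0.49792727 0.07834849 0.20565664]
0.107 [[280.69335373 212.46130205]]
0.111 [[280.69290751 214.2655074 ]]
0.114 [[280.69256376 215.65806574]]
0.117 [[280.69221194 217.0858106 ]]
```

View pics/w7.png

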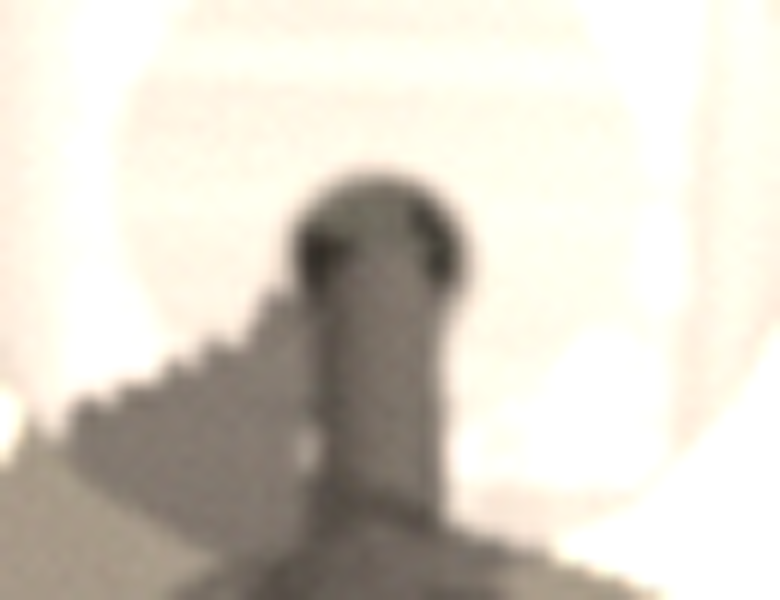

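Sideways the tip is centred: hole spans 295–468 and shaft 325–440 in the crop. Lengthwise it needs about 0.8–1 mm more along tool +y, and two estimates agree on that. I'll shift it and come down near the disc.

arm_command:
  series:
    - [8,[0,0.9,0],0]
    - [8,[0,0.9,2],0]
    - [8,[0,0.9,4],0]
    - [8,[0,0.9,5],0]
    - [8,[0,0.9,5],0]
    - [8,[0,0.9,5],0]

```text
t: 8.93
eef_pos: [0.4983, 0.0775, 0.2006]
tool_rot: [-0.0, 0.984, 0.177, 0.0]
contact_force: [0.3, 0.1, -0.8]
gripper_width: 0.144
```

Run:
```python
from h import *
im=np.mean([read_camera('wrist').astype(float) for _ in range(3)],0)
m=camera_model('wrist')
o,R,p=tool();print(p,o['contact_force'])
c=im[190:240,250:315]
c=(255*np.clip((c-30)/150,0,1)**.6).astype(np.uint8)
cv2.imwrite('pics/w8.png',cv2.resize(c,None,fx=12,fy=12,interpolation=cv2.INTER_CUBIC))
s=read_camera('scene');crop(s,300,205,340,235,18,'pics/s8.png')
for z in (.107,.109): print(z,proj(m,[[p[0],p[1],z]]))
```

```text
[0.49825089 0.07748449 0.20064009] [-0.6155907   0.26062207 -2.08080654]
0.107 [[280.65704179 214.71965236]]
0.109 [[280.65660318 215.65179791]]
```

View pics/w8.png

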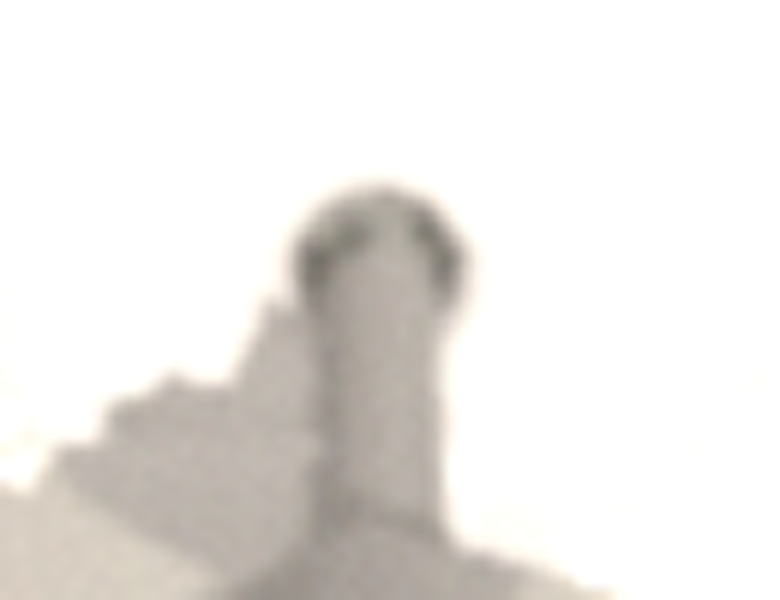

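View pics/s8.png

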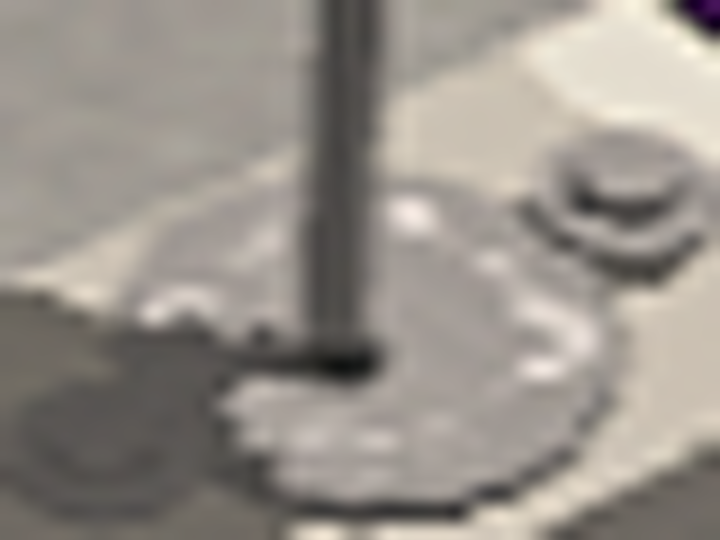

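The wrist view shows the tip now entering between the hole's sides (297–470), centred at 382. The scene view agrees. I'll lower it gently with force checks.

arm_command:
  series:
    - [8,[0,0,1],0]
    - [8,[0,0,2],0]
    - [8,[0,0,2.5],0]
    - [8,[0,0,2.5],0]

```text
t: 9.62
eef_pos: [0.4982, 0.0775, 0.198]
tool_rot: [0.0, 0.984, 0.177, -0.0]
contact_force: [0.2, 0.3, -0.4]
gripper_width: 0.138
```

arm_command:
  series:
    - [8,[0,0,1],0]
    - [8,[0,0,2],0]
    - [8,[0,0,2],0]
    - [8,[0,0,2],0]

```text
t: 10.12
eef_pos: [0.4982, 0.0775, 0.1961]
tool_rot: [-0.0, 0.984, 0.177, -0.0]
contact_force: [0.0, 0.5, -0.8]
gripper_width: 0.142
```

There is no force with the tip about 3 mm below the disc's top, so it is in the hole. Continuing to the pin.

arm_command:
  series:
    - [8,[0,0,1.5],0]
    - [8,[0,0,3],0]
    - [8,[0,0,4.5],0]
    - [8,[0,0,6],0]
    - [8,[0,0,6],0]

```text
t: 10.75
eef_pos: [0.4989, 0.0775, 0.1908]
tool_rot: [-0.0, 0.984, 0.177, 0.001]
contact_force: [-1.3, 0.2, 4.8]
gripper_width: 0.138
```

arm_command:
  series:
    - [8,[0,0,1],0]
    - [8,[0,0,2],0]
    - [8,[0,0,3],0]
    - [8,[0,0,3],0]

```text
t: 11.25
eef_pos: [0.4992, 0.0776, 0.1883]
tool_rot: [-0.0, 0.984, 0.177, 0.001]
contact_force: [-1.7, -0.9, 9.5]
gripper_width: 0.139
```

arm_command:
  series:
    - [8,[-0.5,0,1.5],0]
    - [8,[-0.5,0,3],0]
    - [8,[-0.5,0,4.5],0]
    - [8,[-0.5,0,6],0]
    - [8,[-0.5,0,6],0]

```text
t: 11.88
eef_pos: [0.4991, 0.0775, 0.1824]
tool_rot: [-0.0, 0.984, 0.177, 0.001]
contact_force: [-0.6, -0.1, 8.3]
gripper_width: 0.142
```

arm_command:
  series:
    - [8,[-0.3,0,1.5],0]
    - [8,[-0.3,0,3],0]
    - [8,[-0.3,0,4.5],0]
    - [8,[-0.3,0,6],0]
    - [8,[-0.3,0,8],0]
    - [8,[-0.3,0,10],0]
    - [8,[-0.3,0,12],0]
    - [8,[-0.3,0,12],0]

```text
t: 12.88
eef_pos: [0.499, 0.0776, 0.1702]
tool_rot: [-0.0, 0.984, 0.177, 0.002]
contact_force: [-0.3, 0.3, 6.6]
gripper_width: 0.139
```

Run:
```python
from h import *
o,R,p=tool();print(p,o['contact_force'])
crop(read_camera('scene'),250,170,390,310,5,'pics/s9.png')
```

```text
[0.49902588 0.07755117 0.17023967] [-0.29541823  0.27519963  6.6039818 ]
```

View pics/s9.png

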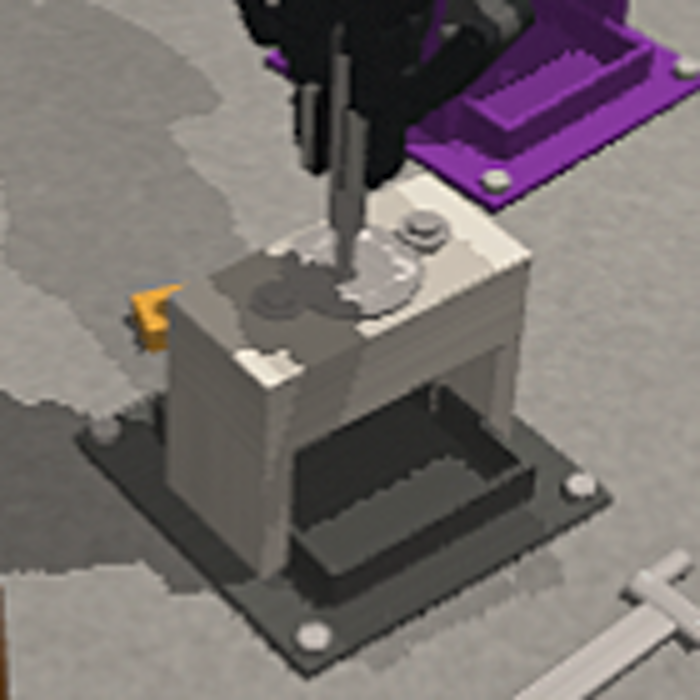

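The punch is upright in the hole, with its shoulder (crop (347,235)) still well above the disc. The pin is moving at about 7 N, so I continue.

arm_command:
  series:
    - [8,[0,0,2],0]
    - [8,[0,0,4],0]
    - [8,[0,0,6],0]
    - [8,[0,0,8],0]
    - [8,[0,0,10],0]
    - [8,[0,0,12],0]
    - [8,[0,0,12],0]

```text
t: 13.8
eef_pos: [0.4971, 0.0771, 0.1566]
tool_rot: [0.0, 0.984, 0.177, -0.001]
contact_force: [0.1, -0.1, -2.0]
gripper_width: 0.14
```

arm_command:
  series:
    - [8,[0,0,2],0]
    - [8,[0,0,4],0]
    - [8,[0,0,6],0]
    - [8,[0,0,8],0]
    - [8,[0,0,8.3],0]
    - [8,[0,0,8.3],0]

```text
t: 14.55
eef_pos: [0.4975, 0.0772, 0.1488]
tool_rot: [-0.0, 0.984, 0.177, 0.0]
contact_force: [-0.2, 0.5, -1.0]
gripper_width: 0.141
```

Run:
```python
from h import *
o,R,p=tool();print(p,o['contact_force'])
c=read_camera('scene')[170:310,250:390].astype(float)
c=(255*(c/255)**.55).astype(np.uint8)
cv2.imwrite('pics/s10.png',cv2.resize(c,None,fx=5,fy=5,interpolation=cv2.INTER_CUBIC))
```

```text
[0.49750954 0.07718048 0.14880498] [-0.16684453  0.47173553 -1.03945802]
```

View pics/s10.png

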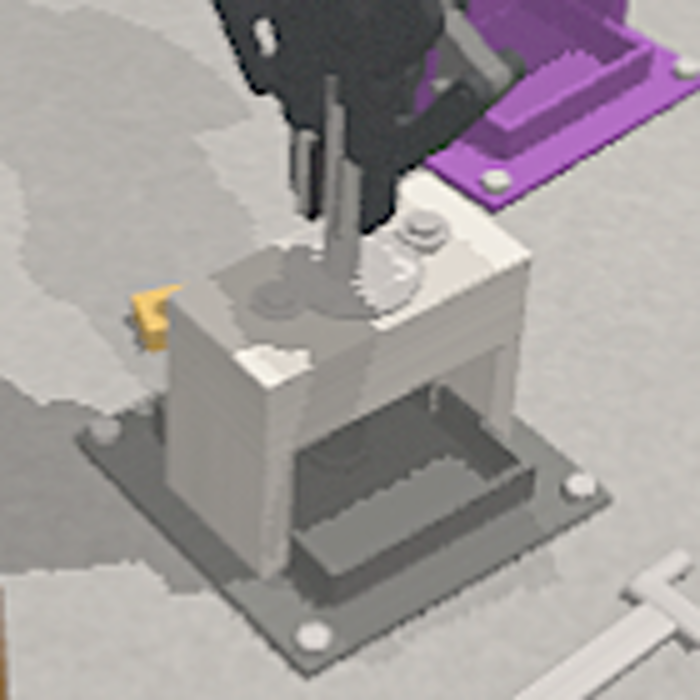

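The force has gone to zero, and the pin's dark round shape is now visible in the tray at crop ~(340,455), so it has dropped. Now I retract.

arm_command:
  series:
    - [8,[0,0,-5],0]
    - [8,[0,0,-15],0]
    - [8,[0,0,-27],0]
    - [8,[0,0,-39],0]
    - [8,[0,0,-51],0]
    - [8,[0,0,-66],0]
    - [8,[0,0,-79],0]
    - [8,[0,0,-79],0]

```text
t: 15.6
eef_pos: [0.4982, 0.0774, 0.229]
tool_rot: [-0.0, 0.984, 0.177, 0.001]
contact_force: [-0.2, 0.0, -1.3]
gripper_width: 0.141
```

Run:
```python
from h import *
o,R,p=tool();print(p,o['contact_force'])
c=read_camera('scene')[170:310,250:390].astype(float)
c=(255*(c/255)**.55).astype(np.uint8)
cv2.imwrite('pics/s11.png',cv2.resize(c,None,fx=5,fy=5,interpolation=cv2.INTER_CUBIC))
print(shift((.5326,-.1254,.2280),20.4))
```

```text
[0.49818782 0.07739381 0.22901962] [-0.20108139  0.03836361 -1.27616092]
(array([-3.790e+01,  2.022e+02,  1.000e-01]), np.float64(0.0), np.float64(20.4))
```

View pics/s11.png

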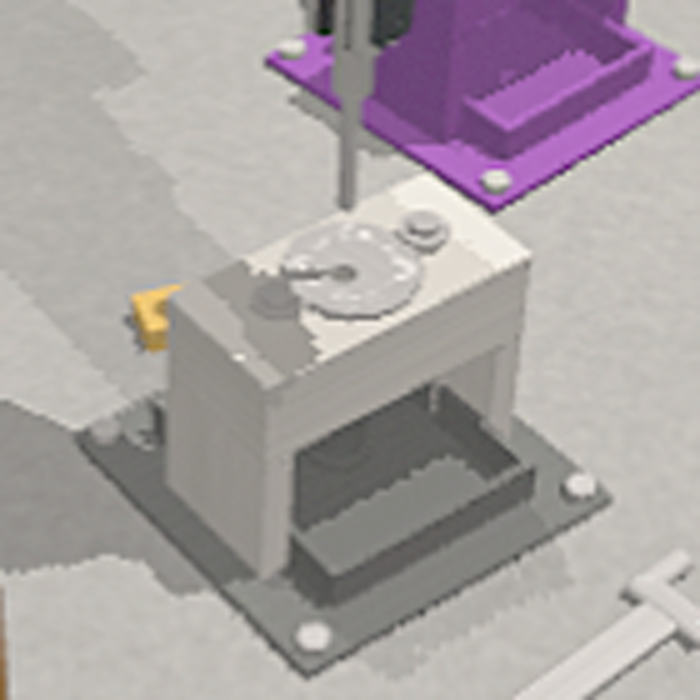

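The punch is clear and upright, and the pin rests in the tray at crop ~(340,455). I'll carry the punch back over the stand hole.

arm_command:
  series:
    - [8,[-6,30,0],0]
    - [8,[-13,68,0],0]
    - [8,[-20,106,0],0]
    - [8,[-27,144,0],0]
    - [8,[-33,180,0],0]
    - [8,[-38,202,0],0]
    - [8,[-38,202,0],0]
    - [8,[-38,202,0],0]

```text
t: 16.65
eef_pos: [0.5319, -0.1244, 0.2272]
tool_rot: [-0.0, 0.984, 0.177, -0.001]
contact_force: [0.1, 0.4, -1.0]
gripper_width: 0.143
```

arm_command:
  series:
    - [8,[0,0,20],0]
    - [8,[0,0,40],0]
    - [8,[0,0,58],0]
    - [8,[0,0,58],0]
    - [8,[0,0,58],0]

```text
t: 17.27
eef_pos: [0.5326, -0.1253, 0.1703]
tool_rot: [0.0, 0.984, 0.177, 0.0]
contact_force: [1.1, 0.4, -1.2]
gripper_width: 0.138
```

Run:
```python
from h import *
o,R,p=tool();print(p,o['contact_force'])
im=read_camera('wrist');cv2.imwrite('pics/w12.png',im)
crop(im,240,140,320,240,6,'pics/w12c.png')
print(shift((.5326,-.1254,.1019),20.4))
```

```text
[ 0.53262611 -0.12526623  0.17025068] [ 1.08026072  0.40626244 -1.23676569]
(array([-0.3, -0.1, 68.6]), np.float64(0.0), np.float64(20.4))
```

View pics/w12c.png

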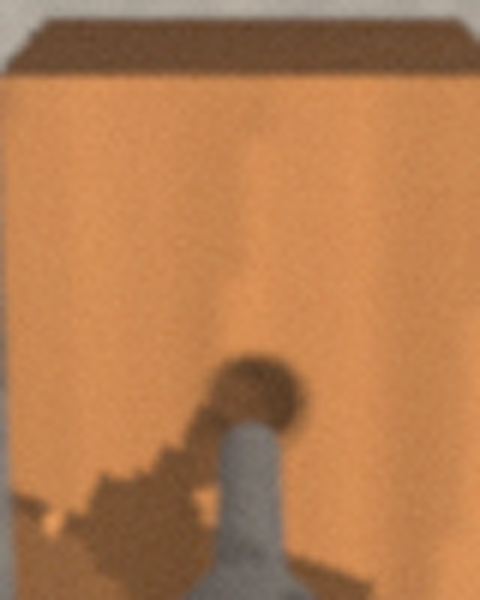

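The tip (crop x 250) sits slightly left of the stand hole's centre (257), about 0.8 mm and within the clearance. I nudge +0.5 mm in tool x and insert gently.

arm_command:
  series:
    - [8,[0.5,0,8],0]
    - [8,[0.5,0,14],0]
    - [8,[0.5,0,18],0]
    - [8,[0.5,0,22],0]
    - [8,[0.5,0,22],0]

```text
t: 17.95
eef_pos: [0.5325, -0.1252, 0.1474]
tool_rot: [-0.0, 0.984, 0.177, -0.0]
contact_force: [0.2, 0.4, -0.3]
gripper_width: 0.139
```

In the hole (tip about 7 mm below the top), with no force. Continuing down.

arm_command:
  series:
    - [8,[0,0,8],0]
    - [8,[0,0,16],0]
    - [8,[0,0,24],0]
    - [8,[0,0,32],0]
    - [8,[0,0,38],0]
    - [8,[0,0,42],0]
    - [8,[0,0,42],0]

```text
t: 18.82
eef_pos: [0.5326, -0.1252, 0.1056]
tool_rot: [-0.0, 0.984, 0.177, -0.0]
contact_force: [0.3, -0.7, -0.3]
gripper_width: 0.14
```

arm_command:
  series:
    - [8,[0,0,1.5],0]
    - [8,[0,0,2.5],0]
    - [8,[0,0,3.2],0]
    - [8,[0,0,3.2],0]

```text
t: 19.32
eef_pos: [0.5327, -0.1252, 0.1026]
tool_rot: [-0.0, 0.984, 0.177, 0.0]
contact_force: [-0.6, 0.1, -1.2]
gripper_width: 0.138
```

arm_command:
  series:
    - [8,[0,0,0.5],0]
    - [8,[0,0,1],0]
    - [8,[0,0,1],0]

```text
t: 19.7
eef_pos: [0.5328, -0.1253, 0.102]
tool_rot: [-0.0, 0.984, 0.177, 0.0]
contact_force: [-1.5, -0.0, 4.4]
gripper_width: 0.141
```

The shoulder is seated at 4.4 N, at the same height as when gripped. Opening in steps.

arm_command:
  series:
    - [20,[0,0,0],0]
    - [30,[0,0,0],0]
    - [45,[0,0,0],0]
    - [60,[0,0,0],0]
    - [60,[0,0,0],0]
    - [60,[0,0,0],0]
    - [60,[0,0,0],0]

```text
t: 20.58
eef_pos: [0.5327, -0.1252, 0.1016]
tool_rot: [-0.0, 0.984, 0.177, -0.0]
contact_force: [-0.4, 1.1, 0.9]
gripper_width: 0.702
```

Run:
```python
from h import *
o,R,p=tool();print(p,o['contact_force'],o['gripper_width']*85)
im=read_camera('wrist');cv2.imwrite('pics/w13.png',im)
```

```text
[ 0.5327222  -0.1252008   0.10159453] [-0.36573126  1.06374369  0.85711179] 59.6816422125513
```

View pics/w13.png

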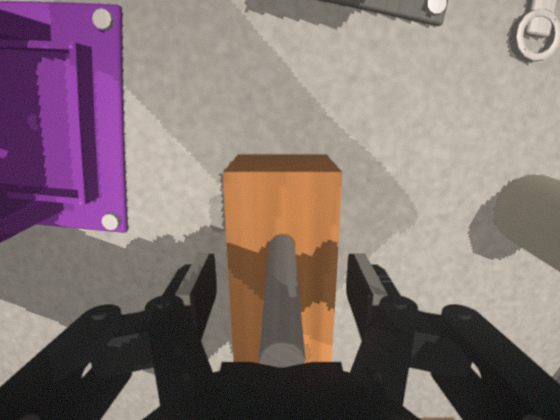

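The punch stands free between the open jaws (base (283,240), top (282,355)), as it did at the start. I raise straight up.

arm_command:
  series:
    - [60,[0,0,-15],0]
    - [60,[0,0,-40],0]
    - [60,[0,0,-70],0]
    - [60,[0,0,-100],0]
    - [60,[0,0,-120],0]
    - [60,[0,0,-120],0]

```text
t: 21.38
eef_pos: [0.5338, -0.1256, 0.2239]
tool_rot: [0.0, 0.984, 0.177, 0.002]
contact_force: [0.2, 0.6, -0.5]
gripper_width: 0.702
```

arm_command:
  series:
    - [60,[0,-50,-20],0]
    - [60,[0,-100,-40],0]
    - [60,[0,-150,-60],0]
    - [60,[0,-200,-60],0]
    - [60,[0,-250,-60],0]
    - [60,[0,-250,-60],0]
    - [60,[0,-250,-60],0]

```text
t: 22.25
eef_pos: [0.4454, 0.1085, 0.2812]
tool_rot: [0.0, 0.984, 0.177, -0.0]
contact_force: [1.0, -0.1, -0.5]
gripper_width: 0.704
```

Run:
```python
from h import *
o,R,p=tool();print(p,o['contact_force'],o['t'])
S=camera_model('scene');b=read_camera('scene')
crop(b,150,190,380,360,3.4,'pics/s14.png')
c=b[220:300,290:380].astype(float);c=(255*(c/255)**.5).astype(np.uint8)
cv2.imwrite('pics/s14b.png',cv2.resize(c,None,fx=7,fy=7,interpolation=cv2.INTER_CUBIC))
```

```text
[0.44544178 0.1084849  0.28121198] [ 1.03773587 -0.09674013 -0.48552069] 22.25
```

View pics/s14.png

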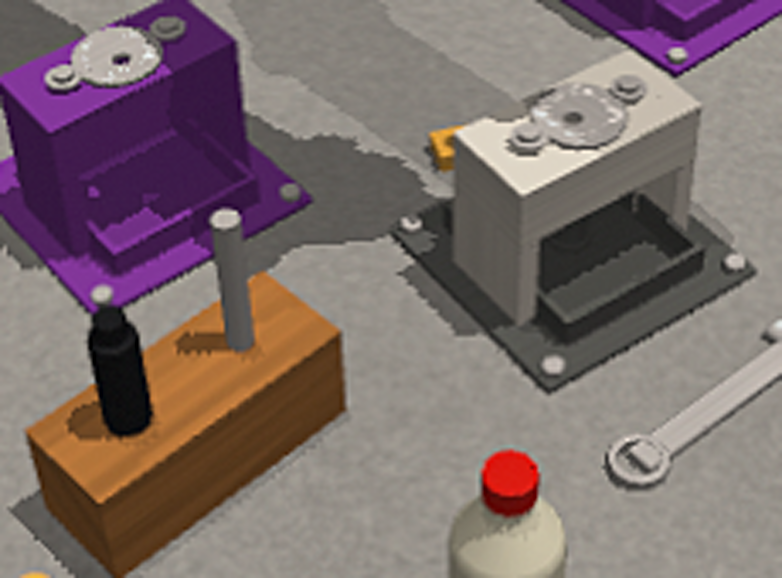

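View pics/s14b.png

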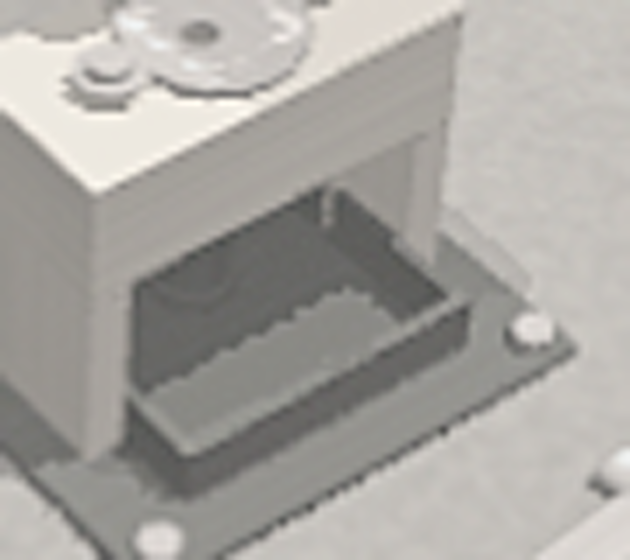

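The punch and scriber look as they did at the start. I'll check that the arc in the tray (crop (195,290)) sits at floor level.

Run:
```python
from h import *
S=camera_model('scene')
ax=np.array([.4965,.0812])
a=np.linspace(0,2*np.pi,73)
for z in (.006,.011,.02,.028):
    P=proj(S,np.c_[ax[0]+.013*np.cos(a),ax[1]+.013*np.sin(a),np.full(73,z)])
    Q=(P-[290,220])*7
    print(z,'centre',Q.mean(0).round(),'lowest v',Q[:,1].max().round(),'u range',Q[:,0].min().round(),Q[:,0].max().round())
```

```text
0.006 centre [193. 303.] lowest v 336.0 u range 146.0 240.0
0.011 centre [194. 290.] lowest v 323.0 u range 146.0 241.0
0.02 centre [195. 267.] lowest v 300.0 u range 148.0 243.0
0.028 centre [197. 246.] lowest v 279.0 u range 149.0 244.0
```

Run:
```python
from h import *
b=np.mean([read_camera('scene').astype(float) for _ in range(3)],0)
c=b[245:285,300:350]
c=np.clip((c-15)*4.5,0,255).astype(np.uint8)
cv2.imwrite('pics/s15.png',cv2.resize(c,None,fx=15,fy=15,interpolation=cv2.INTER_CUBIC))
```

```text
(no output)
```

View pics/s15.png

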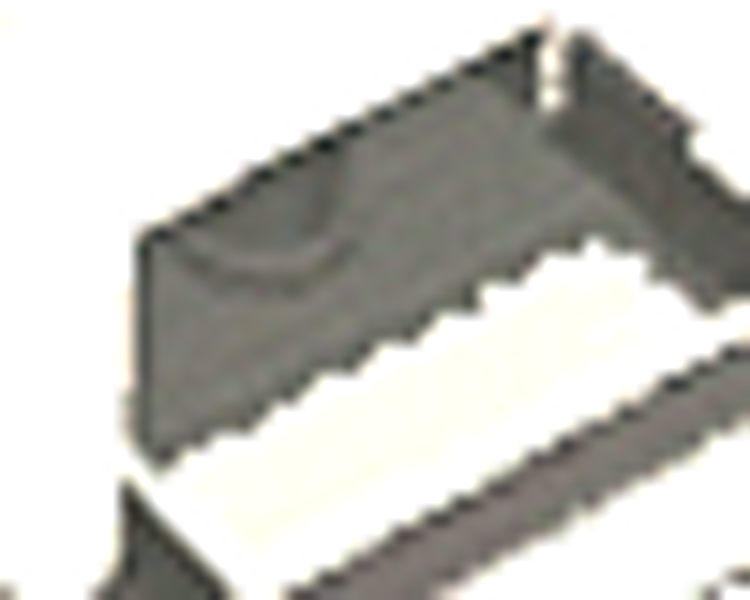

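Run:
```python
from h import *
S=camera_model('scene')
X=np.array([.985,.170,0]);Y=np.array([-.170,.985,0]);O=np.array([.4965,.0812,0])
f=lambda x,y,z:(O+X*x+Y*y+[0,0,z])
for n,P in dict(floorBackR=(-.053,.045,.006),rimBackR=(-.053,.045,.024),rimFrontR=(.053,.045,.024),rimFrontL=(.053,-.045,.024),floorFrontL=(.053,-.045,.006),bossLowR=(.03,.061,.065),bossTopFR=(.03,.061,.103),bossTopFL=(.03,-.061,.103),baseFR=(.075,.075,0),baseFL=(.075,-.075,0)).items():
    p=proj(S,[f(*P)])[0]; print(n,p.round(1),'s15',((p-[300,245])*15).round(),'s14b',((p-[290,220])*7).round())
```

```text
floorBackR [319. 239.] s15 [284. -89.] s14b [203. 133.]
rimBackR [319.4 232.4] s15 [ 290. -188.] s14b [206.  87.]
rimFrontR [354. 263.] s15 [810. 270.] s14b [448. 301.]
rimFrontL [316.3 283.4] s15 [245. 576.] s14b [184. 444.]
floorFrontL [315.9 290.1] s15 [239. 676.] s14b [181. 490.]
bossLowR [354.4 236.9] s15 [ 815. -122.] s14b [450. 118.]
bossTopFR [356.2 221.5] s15 [ 843. -353.] s14b [463.  10.]
bossTopFL [302.7 247.9] s15 [41. 44.] s14b [ 89. 196.]
baseFR [372.2 272. ] s15 [1083.  405.] s14b [575. 364.]
baseFL [310.  307.1] s15 [150. 932.] s14b [140. 610.]
```

The model fits the bracket edges within about 1 px. The pin's head shows about 3.6 px higher than it would standing on the axis on the floor, so it may be displaced or not fully down. There is time for an independent view under the boss from the wrist camera, out to +x.

Run:
```python
from h import *
print(shift((.745,.115,.25),20.4))
T=camera_model('top');print('bottle cap', onz(T,(313,77),.12))
```

```text
(array([283.1,  96.9,  31.4]), np.float64(-0.002), np.float64(20.3))
bottle cap [ 0.69873792 -0.06117041  0.12      ]
```

arm_command:
  series:
    - [60,[45,12,0],0]
    - [60,[90,30,0],0]
    - [60,[140,48,5],0]
    - [60,[190,65,15],0]
    - [60,[240,82,25],0]
    - [60,[283,97,31],0]
    - [60,[283,97,31],0]
    - [60,[283,97,31],0]

```text
t: 23.45
eef_pos: [0.7444, 0.1157, 0.2501]
tool_rot: [0.0, 0.984, 0.176, -0.001]
contact_force: [0.1, 0.2, 0.8]
gripper_width: 0.705
```

Run:
```python
from h import *
o,R,p=tool();print(p,o['contact_force'],o['t'])
im=read_camera('wrist');cv2.imwrite('pics/w16.png',im)
```

```text
[0.74438713 0.11573804 0.25007402] [0.12977659 0.24503585 0.79267105] 23.45
```

View pics/w16.png

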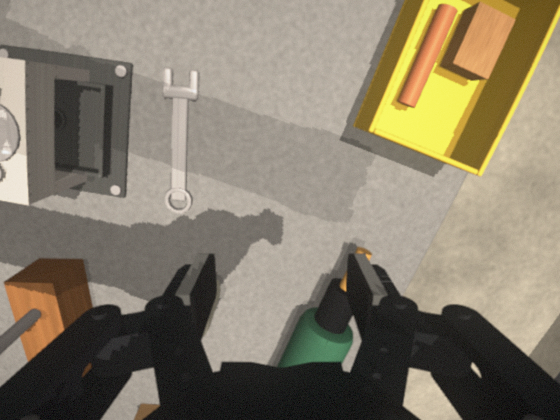

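Run:
```python
from h import *
b=np.mean([read_camera('wrist').astype(float) for _ in range(3)],0)
m=camera_model('wrist')
c=np.clip((b[60:200,0:140]-15)*3.5,0,255).astype(np.uint8)
cv2.imwrite('pics/w17.png',cv2.resize(c,None,fx=5,fy=5,interpolation=cv2.INTER_CUBIC))
X=np.array([.985,.170,0]);Y=np.array([-.170,.985,0]);O=np.array([.4965,.0812,0])
f=lambda x,y,z:(O+X*x+Y*y+[0,0,z])
for n,P in dict(floorFR=(.053,.045,.006),floorFL=(.053,-.045,.006),screwFR=(.065,.065,.01),screwFL=(.065,-.065,.01)).items():
    print(n,((proj(m,[f(*P)])[0]-[0,60])*5).round())
a=np.linspace(0,2*np.pi,73)
for z in (.006,.016):
  for dx in (0,-.013):
    Q=(proj(m,[f(dx+.013*np.cos(t),.013*np.sin(t),z) for t in a])-[0,60])*5
    print(z,dx,Q.min(0).round(),Q.max(0).round())
```

```text
floorFR [548. 163.]
floorFL [528. 566.]
screwFR [600.  75.]
screwFL [567. 663.]
0.006 0 [254. 272.] [364. 389.]
0.006 -0.013 [199. 262.] [309. 380.]
0.016 0 [225. 273.] [337. 394.]
0.016 -0.013 [169. 264.] [281. 385.]
```

View pics/w17.png

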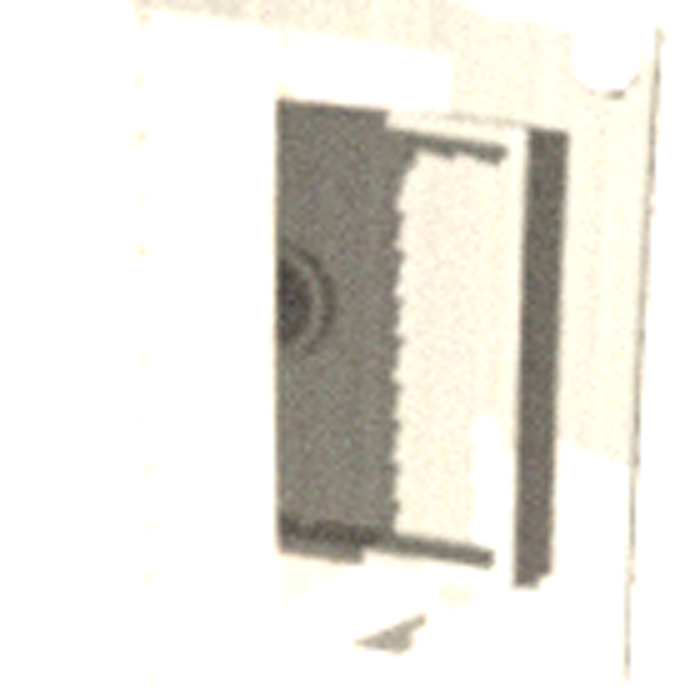

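Both views fit a pin standing on the tray floor, shifted about (-7, +4) mm from the axis: scene gives about (-7.7, +5.5) mm, wrist about (-7, +4) mm. The head ring and the body inside it are visible at w17 (310,303). Nothing touches the robot, so I hand in.

Run:
```python
from h import *
o=status.get_obs();print(o['t'],abs(o['joint_vel']).max(),o['contact_force'])
print(bot.hand_in())
```

```text
23.65 0.003456138346155552 [ 0.10286991 -0.32185547  0.31820952]
the job is handed in; nothing more can be done
None
```

The pin is out and in the catch tray, the punch is back in its stand hole, and I handed the job in at 23.65 s; no verdict was reported.

- **Finding the hole:** I took the punch from the stand and located the knock-out hole in the camera views. The tip went in with no measurable force on the disc.
- **Driving the pin:** It moved down at about 5–10 N. The force fell to zero on the way down, and I took the tip on to z ≈ 57 mm.
- **Putting the punch back:** I put it in the hole it came from. The shoulder seated at 4.4 N, at the height where I first gripped it.

**Last checks**
- The scene view shows the punch upright and the scriber unmoved, both as at the start.
- Two views show the pin's head in the tray, but not where a straight drop would leave it. It sits about 3–4 px off in the scene view.
- My reading is that the pin stands on the floor about 7 mm in -x and 4–5 mm in +y from the bore axis. The scene and wrist views agree on that to within about 2 mm.
- Even read as a pin not fully down, its centre would be at about 39–41 mm, only just under the 42 mm limit.
- The top camera was blocked by the arm when I lined up the tip with the hole, so I used the scene and wrist views for that.

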